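# Weigh a press casting on the bench balance

## Robot

A 6-joint arm with a two-finger parallel gripper is mounted at the origin on the work surface. World frame = base frame: x ahead of the robot, y to its left, z up, the work surface at z = 0. Lengths are in m, angles in rad, forces in N, time in s.
With the tool pointing down it reaches from about 0.3 to 0.775 m from the base axis. Payload 14.6 kg.
Tool frame: the origin (TCP) lies at the very end of the fingers, on their centre line; the grasp point (between the pads) lies 19 mm behind it; z points along the fingers, y is the line along which they close (so a half turn about z gives the same grasp; the last joint's range is limited). The gripper opens to 94 mm and grips with 3 to 60 N. Pads are 16 mm wide; open, the fingers measure 119 mm over their backs; the gripper's body (75 mm by 177 mm) begins 78 mm behind the grasp point.
Start: joints at [-1.365, 0.3, 1.521, -0, 1.321, -0.067], TCP at [0.148, -0.53, 0.205] pointing down, gripper open.
Joint ranges: [-3.03, 3.03], [-0.79, 2.21], [0.23, 2.52], [-1.04, 4.18], [0, 3.07], [-2.55, 2.55]. Speed limits (rad/s): [2.22, 2.22, 2.57, 3.14, 3.14, 3.14].

## Interface

Orientations are given as [roll, pitch, yaw] about the fixed x, y, z axes, in that order (R = Rz(yaw) Ry(pitch) Rx(roll)).
In Python, from station import ctrl, cams gives the robot as it stands. The module is installed in compiled form; this text tells all that it offers.
- The arm moves only by the tool arm_command, never from a script. Its argument "plan" is a list that holds one entry, the list of rows, each a list of 7 numbers: the shift along the tool's x, y, z in fractions of the full range, 1 being 1 m, then the turn, a rotation vector about the tool's x, y, z in parts of the range, where 1.0 means 2 rad, then the closure, from -1 (fully open) to 1 (shut). A call has 1 to 12 rows; each row is the pose to reach, as a shift and turn from the pose commanded when the call began, along the tool's axes at that moment; what a row does not reach only later rows make up. A row lasts 1/10 s, in which the tool goes at most 50 mm and 8.59 degrees, less where a joint would pass 70% of its speed; a pose out of reach is approached as far as the arm can. No shift or turn number may pass 1 either way. A call with a gripper value outside its range is refused whole. The fingers move at their own pace and stop on an object; "squeeze" is the grip in N (left out, the last holds). Time passes only in rows, so rows that repeat a pose let the fingers close. It gives the time, the measured TCP pose, the force, the opening and the grip force at its end, in the units of the state.
- ctrl.get_obs(): the state, without advancing time (a new reading comes with each control period).
- cams.camera(name): name is "scene" or "top"; returns (picture, depth): 384x512x3 uint8, blue, green, red; 384x512 float32, m along the optical axis (not along the pixel's ray), 0 where there is no reading.
- cams.camera_info(name): a dict with "fx", "fy", "cx", "cy" (pixels), "world_to_cam" (4x4, takes a point from world to camera coordinates). Camera axes: x right, y down, z forward; pixel columns grow to the right and rows downward; lengths in m; the calibration is good to about 2 mm. A picture is of the moment at which its call begins. camera_info takes no time and is no camera call.
- ctrl.hand_in(): hands the job in; it is judged then, once.
The state is a dict: "time_s": time; "qpos": joint angles; "joint_vel": joint speeds; "tau": joint torques, N m; "ee_pos": TCP position; "eef_rot": TCP orientation; "force": force on the tool from outside, world axes, zero at the start; "moment": the same for the moment, N m; "grip_width": finger opening in m; "grip_force": force on a finger pad.
Only numpy, scipy, OpenCV 4.12 (cv2) and the standard library are available. Lean on these libraries where they do the work, as an engineer would, in place of code of your own. Each camera call takes 0.05 s, during which the arm holds its last target. There are 200 camera calls.

## Task

Weigh the blue casting: slide the right weights (200, 400 and 800 g) off the deck, through the orange sprung flap and onto the empty pan, until the red needle rests in the green band, near level. A weight must be pushed and never lifted, and cannot come back through the flap, so press the empty pan down first to feel how much is needed. Finish with the flap sprung shut behind the weights, each weight you used wholly on its pan, the others still standing on the deck, the casting untouched on its own pan, and the mug, bin and screwdriver left alone.

Things in the scene. Friction and masses are not known exactly. Their poses are not given: they have to be found in the camera images.
- balance: Two-pan balance, fixed; origin on the table under the beam's pivot. Beam along its y, half length 160 mm: weight pan at +y, casting's pan at -y, loading deck beyond the weight pan. The scale plate with the needle stands over the pivot, 0.23 m high, looking to +x. Pans stay horizontal as they rise and fall; where a load stands on a pan does not matter
- deck (a point): Middle of the top of the aluminium loading deck (250 mm along x, 135 mm along y), 98 mm above the table; axes as the balance's. Its edge towards the weight pan is 67.5 mm from here in -y; 70 mm from here, 5 mm below the deck's top, is the hinge line of the flap
- flap (a joint): Orange flap 246 mm wide, 24 mm tall, 2.5 mm thick, hinged at its foot along the deck's edge: 0 = shut, upright, 19 mm above the deck; folds towards the weight pan (1.57 = flat, stop 1.9 rad) under a light push (spring 0.006 N m shut, 0.016 flat) and springs shut once the weight is wholly beyond its reach (24 mm past the hinge)
- weight_pan_floor (a point): Centre of the floor of the empty steel weight pan (250 mm in x, 130 mm in y, open towards the deck, 14 mm rims elsewhere); axes as the balance's. 85 mm above the table when level, 11 mm higher at the start (2 mm below the deck's top), 11 mm lower at its bottom stop; 140 mm from the deck point in -y
- part_pan_floor (a point): Centre of the floor of the casting's pan, 250 by 130 mm, rims 14 mm; axes as the balance's
- beam (a joint): Beam, rad: 0 = casting's pan on its bottom stop (start), 0.07 = level, 0.14 = weight pan on its bottom stop. A spring centres it: between the stops 100 g of difference turns it 0.0222 rad off level; from 315 g of difference it lies on a stop. With the weight pan empty, the downward push on it that holds the beam level equals the casting's weight
- needle_tip (a point): Red tip of the needle, 150 mm above the pivot, moves with the beam (10.5 mm to either side of the middle at the stops)
- band (a point): Middle of the green band (10.5 mm wide) on the scale plate, behind the needle's tip when the beam is level; the needle's middle is in the band within about 0.028 rad of level
- casting: Blue flanged press casting, flange 110 mm across and 16 mm thick, hub 60 mm across, 50 mm high in all; origin at the middle of its underside. Its mass is unknown, between 360 and 1280 g
- weight_200: 200 g aluminium weight with yellow top, plain cylinder 62 mm across and 25 mm high with a small knob (22 mm across) up to 41 mm; origin at the middle of its underside
- weight_400: 400 g aluminium weight with blue top, cylinder 70 mm across and 38 mm high with a small knob up to 54 mm; origin at the middle of its underside
- weight_800: 800 g dark steel weight with red top, cylinder 66 mm across and 30 mm high with a small knob up to 46 mm; origin at the middle of its underside
- mug: White mug, 76 mm across and 85 mm high; bystander, origin at the middle of its underside
- bin: Blue open bin 150 by 100 by 50 mm; bystander, origin at the middle of its underside
- screwdriver: Screwdriver lying on the table; bystander
Things that resemble listed ones, but are neither listed nor needed, are in the scene too. Leave any purple or turquoise look-alike of the weight_200 alone.

How it is judged:
By the outcome, as a careful person would: the job done as asked, in the order asked, and still so for the second after the job is handed in, with the robot touching nothing.
It also fails if it takes over 51 s, if anything falls off the work surface, if the arm or the gripper's body presses on something with over 40 N, if the wrist force passes 120 N, or if a joint passes its speed limit or range.

## Working session

There is one attempt and no reset: what is moved stays moved. The work goes in short steps, Python scripts to look and compute and a tool call to move; the robot and the scene stay as the last step left them, time stands still between calls to the robot, and variables do not carry over. Pictures are saved under pics/ and viewed, at most 10 in all, crops included, and the job is handed in when it is done.

Besides the shell and the picture viewer there is one more tool, called as name([rows], argument=value, ...), one row to a line, values as JSON. arm_command: Moves the arm, as the interface text tells. Its arguments: {"type":"object","properties":{"plan":{"type":"array"},"squeeze":{"type":"number"}},"required":["plan"]}

```bash
mkdir -p pics; cat > h.py <<'E'
import numpy as np, cv2
from station import ctrl, cams
def snap(n,f=None):
    im,d=cams.camera(n)
    if f: cv2.imwrite('pics/'+f,im)
    return im,d
def pts(n,d):
    i=cams.camera_info(n); v,u=np.mgrid[:384,:512]
    P=np.stack([(u-i['cx'])/i['fx']*d,(v-i['cy'])/i['fy']*d,d],-1)
    T=np.linalg.inv(i['world_to_cam']); return P@T[:3,:3].T+T[:3,3]
def ray(n,u,v,z):
    i=cams.camera_info(n); T=np.linalg.inv(i['world_to_cam'])
    r=T[:3,:3]@np.array([(u-i['cx'])/i['fx'],(v-i['cy'])/i['fy'],1]); o=T[:3,3]
    return o+r*(z-o[2])/r[2]
E
python3 - <<'E'
from h import *
for n in('scene','top'):
    im,d=snap(n,n+'1.png'); np.savez(n+'1.npz',im=im,d=d); i=cams.camera_info(n); print(n,i['fx'],np.linalg.inv(i['world_to_cam']).round(3).tolist())
print(ctrl.get_obs())
E
```

```text
scene 372.9941988705449 [[-0.819, 0.406, -0.406, 1.007], [0.574, 0.582, -0.576, 0.621], [0.003, -0.705, -0.71, 0.94], [0.0, 0.0, 0.0, 1.0]]
top 384.8223191213059 [[-0.006, -0.993, 0.116, 0.423], [-1.0, 0.008, 0.016, -0.029], [-0.017, -0.116, -0.993, 1.425], [0.0, 0.0, 0.0, 1.0]]
{'time_s': 0.1, 'qpos': array([-1.36456352e+00,  3.00419028e-01,  1.52149236e+00, -6.49733850e-06,
        1.32068636e+00, -6.66022674e-02]), 'joint_vel': array([-0.00207596, -0.00150391, -0.00274858,  0.00069605,  0.00126452,
        0.00082158]), 'tau': array([ 7.33585966e-04, -5.32646549e+01, -3.53287375e+01,  7.09185563e-02,
        2.34439335e-02, -2.92023412e-05]), 'ee_pos': array([ 0.14815338, -0.5294403 ,  0.20495242]), 'eef_rot': array([-3.14058937e+00, -6.06127017e-05,  2.72836654e-01]), 'force': array([ 0.38017045, -0.41120082,  0.1852743 ]), 'moment': array([ 0.02147516, -0.01258331, -0.01040715]), 'grip_force': 0.0, 'grip_width': 0.09406039171926561}
```

View pics/top1.png

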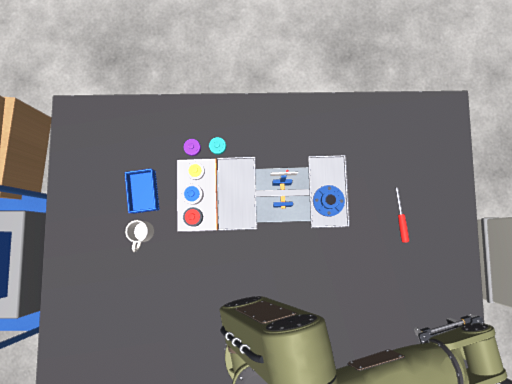

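View pics/scene1.png

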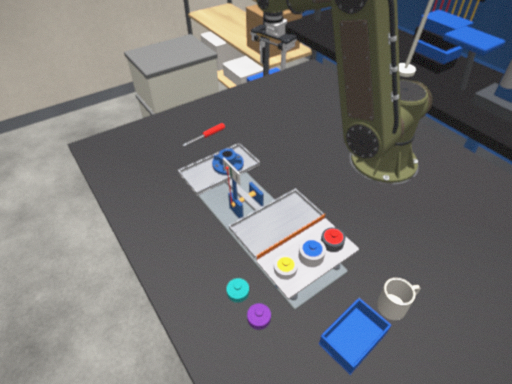

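The top view shows the deck at about (197,195), with yellow (195,170), blue (191,194) and red (192,217) on it. The weight pan is at (237,193), the casting at (328,200) and the scale plate at (284,172). The mug, the bin and the purple and turquoise look-alikes are off to the side.

```bash
python3 - <<'E'
from h import *
z=np.load('top1.npz'); im,d=z['im'],z['d']; P=pts('top',d)
hsv=cv2.cvtColor(im,cv2.COLOR_BGR2HSV)
def med(m): 
    m=m.astype(np.uint8); ys,xs=np.nonzero(m); return xs.mean(),ys.mean(),len(xs)
# deck
box=np.zeros(d.shape,bool); box[140:250,150:270]=1
Z=P[...,2]
m=box&(Z>.08)&(Z<.115)
n,l,s,c=cv2.connectedComponentsWithStats(m.astype(np.uint8))
full=box&(Z>.07)&(Z<.17)
q=P[full][:,:2].astype(np.float32); print('deck+pan rect',cv2.minAreaRect(q*1000))
print('z med deck',np.median(Z[205:207,200:210]),np.median(Z[180:200,205:212]),'pan',np.median(Z[175:215,225:250]))
H,S,V=cv2.split(hsv)
for nm,lo,hi,zt in(('y',20,35,.123),('b',100,125,.136),('r',0,8,.128)):
    mm=box&(H>=lo)&(H<=hi)&(S>130)&(V>80)&(Z>.1)&(np.arange(512)[None]<215)
    u,v,k=med(mm); print(nm,u,v,k,ray('top',u,v,zt).round(4),np.median(P[mm],0).round(4))
mm=box&(H>=5)&(H<=15)&(S>150)&(np.arange(512)[None]>212)
print('flap',med(mm)); q=P[mm]; print(q.min(0),q.max(0)); pf=np.polyfit(q[:,0],q[:,1],1);print(pf, 'ang')
b2=np.zeros_like(box); b2[150:235,305:352]=1; q=P[b2&(Z>.06)&(Z<.17)][:,:2].astype(np.float32)
print('cast pan',cv2.minAreaRect(q*1000))
b3=np.zeros_like(box); b3[150:235,258:306]=1; print('scale',P[b3&(Z>.15)].min(0),P[b3&(Z>.15)].max(0))
E
```

```text
deck+pan rect ((569.8017578125, 124.17056274414062), (250.19613647460938, 322.4396057128906), 1.3724781274795532)
z med deck 0.09791833994435595 0.09827132344024081 pan 0.09642688171881875
y 196.42857142857142 170.42857142857142 7 [0.6467 0.2123 0.123 ] [0.6459 0.2111 0.1277]
b 191.34337349397592 193.35542168674698 166 [0.566  0.2261 0.136 ] [0.5652 0.2243 0.1379]
r 191.9367816091954 216.29310344827587 174 [0.489  0.2245 0.128 ] [0.4891 0.2224 0.1302]
flap (np.float64(216.33333333333334), np.float64(185.0), 15)
[0.44952873 0.14217422 0.09568942] [0.68714017 0.14878351 0.10626037]
[0.02335456 0.13233872] ang
cast pan ((578.5646362304688, -235.99371337890625), (251.22555541992188, 145.09823608398438), 1.3376039266586304)
scale [ 0.42267128 -0.1244232   0.15153464] [ 0.62947209 -0.02945696  1.42501984]
```

```bash
python3 - <<'E'
from h import *
z=np.load('top1.npz'); im,d=z['im'],z['d']; g=cv2.cvtColor(im,cv2.COLOR_BGR2GRAY).astype(float)
G=cv2.GaussianBlur(g,(3,3),0)
def edge(p0,p1): # subpixel strongest gradient along line
    n=200; u=np.linspace(p0[0],p1[0],n).astype(np.float32); v=np.linspace(p0[1],p1[1],n).astype(np.float32)
    s=cv2.remap(G.astype(np.float32),u[None],v[None],1)[0]; k=np.argmax(abs(np.gradient(s))); return u[k],v[k]
L=[ray('top',*edge((170,v),(184,v)),.098)[:2] for v in range(168,224,4)]
Tp=[ray('top',*edge((u,152),(u,166)),.098)[:2] for u in range(182,212,3)]
Bt=[ray('top',*edge((u,225),(u,238)),.098)[:2] for u in range(182,212,3)]
for n,q,ax in(('outer',L,0),('far',Tp,1),('near',Bt,1)):
    q=np.array(q); f=np.polyfit(q[:,ax],q[:,1-ax],1); print(n,np.median(q,0).round(4),f.round(4))
hs=cv2.cvtColor(im,cv2.COLOR_BGR2HSV)
# orange
m=(hs[...,0]<18)&(hs[...,0]>3)&(hs[...,1]>90); m[:, :212]=0; m[:,222:]=0; m[:150]=0;m[240:]=0
v,u=np.nonzero(m); q=np.array([ray('top',a,b,.117)[:2] for a,b in zip(u,v)]); print('flap top',len(u),q.mean(0),np.polyfit(q[:,0],q[:,1],1))
m=(hs[...,0]>=18)&(hs[...,0]<=38)&(hs[...,1]>80); m[:160]=0; m[182:]=0; m[:,:180]=0; m[:,212:]=0
v,u=np.nonzero(m); print('yellow',len(u),u.mean(),v.mean(),ray('top',u.mean(),v.mean(),.125))
z=np.load('scene1.npz'); im=z['im']; hs=cv2.cvtColor(im,cv2.COLOR_BGR2HSV)
for nm,lo,hi,bx,zt in(('y',20,38,(270,255,302,280),.125),('b',100,125,(295,235,330,265),.138),('r',0,8,(318,225,350,250),.13)):
    m=(hs[...,0]>=lo)&(hs[...,0]<=hi)&(hs[...,1]>130); k=np.zeros_like(m);k[bx[1]:bx[3],bx[0]:bx[2]]=1
    v,u=np.nonzero(m&k); print(nm,len(u),ray('scene',u.mean(),v.mean(),zt).round(4))
s=np.hstack([cv2.resize(cv2.imread('pics/top1.png')[145:240,170:355],None,fx=4,fy=4)])
cv2.imwrite('pics/crop1.png',s)
E
```

```text
outer [0.5684 0.2863] [0.0199 0.275 ]
far [0.6942 0.2209] [-0.0185  0.6978]
near [0.4421 0.2174] [-0.0038  0.4446]
flap top 87 [0.55614715 0.14430712] [0.02127475 0.13247523]
yellow 125 194.608 170.024 [0.64778361 0.21826624 0.125     ]
y 174 [0.6471 0.2191 0.125 ]
b 229 [0.566  0.2263 0.138 ]
r 215 [0.4885 0.2247 0.13  ]
```

View pics/crop1.png

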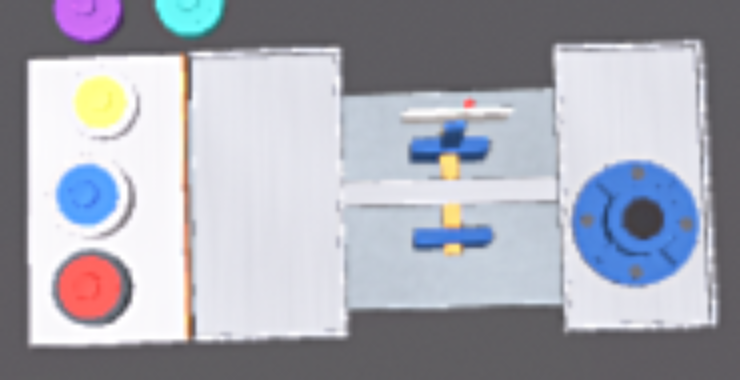

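The crop (×4 from (170,145)) confirms the three deck weights, the shut orange flap at its right edge, the empty weight pan, and the casting on its own pan. Next I move over the empty pan with the gripper closed.

Careful with the scale: shifts go in shares of 1 m and turns go in shares of 2 rad. That gives: 478 mm / 1000 = 0.478, -110 mm / 1000 = -0.11, -1.319 rad / 2 = -0.6595.

arm_command([
  [[0.03, -0.025, -0.04, 0, 0, 0, 1], [0.07, -0.06, -0.08, 0, 0, -0.05, 1], [0.11, -0.095, -0.1, 0, 0, -0.125, 1], [0.155, -0.13, -0.11, 0, 0, -0.2, 1], [0.2, -0.165, -0.11, 0, 0, -0.275, 1], [0.24, -0.2, -0.11, 0, 0, -0.35, 1], [0.28, -0.232, -0.11, 0, 0, -0.425, 1], [0.32, -0.264, -0.11, 0, 0, -0.5, 1], [0.36, -0.297, -0.11, 0, 0, -0.55, 1], [0.4, -0.33, -0.11, 0, 0, -0.6, 1], [0.44, -0.362, -0.1, 0, 0, -0.65, 1], [0.478, -0.393, -0.08, 0, 0, -0.6595, 1]],
])

```text
time_s: 1.3
ee_pos: [0.4731, -0.0636, 0.299]
eef_rot: [3.14, 0.0, 1.596]
force: [1.2, -0.7, -0.2]
grip_width: 0.0023
grip_force: 0.0
```

arm_command([
  [[0, 0, 0, 0, 0, 0, 1], [0, 0, 0, 0, 0, 0, 1]],
])

```text
time_s: 1.5
ee_pos: [0.4721, -0.065, 0.298]
eef_rot: [-3.14, -0.0, 1.594]
force: [-0.1, -0.4, -0.0]
grip_width: 0.0003
grip_force: 0.0
```

arm_command([
  [[0.035, 0.026, 0, 0, 0, 0, 1], [0.07, 0.052, 0, 0, 0, 0, 1], [0.105, 0.078, 0.03, 0, 0, 0, 1], [0.135, 0.099, 0.065, 0, 0, 0, 1], [0.139, 0.102, 0.11, 0, 0, 0, 1], [0.139, 0.102, 0.15, 0, 0, 0, 1], [0.139, 0.102, 0.183, 0, 0, 0, 1], [0.139, 0.102, 0.188, 0, 0, 0, 1], [0.139, 0.102, 0.188, 0, 0, 0, 1], [0.139, 0.102, 0.188, 0, 0, 0, 1]],
])

```text
time_s: 2.5
ee_pos: [0.5721, 0.0748, 0.1128]
eef_rot: [3.139, -0.0, 1.591]
force: [0.5, 0.3, 0.0]
grip_width: 0.0001
grip_force: 0.0
```

```bash
python3 - <<'E'
from h import *
for k in range(4):
    o=ctrl.get_obs(); print(o['time_s'],o['ee_pos'].round(4),o['force'].round(2),o['grip_width']); snap('scene')
E
```

```text
2.5 [0.5721 0.0748 0.1128] [0.51 0.28 0.03] 0.0001379470668230501
2.55 [0.5721 0.075  0.1129] [ 0.19 -0.13 -0.74] 0.00027780075857199214
2.6 [0.572  0.0752 0.1126] [-0.49  0.58 -0.5 ] 0.00017153256692866342
2.65 [0.5718 0.0753 0.1123] [-0.41  0.5  -0.25] 0.000567732483182809
```

In the tool's units: 25 mm / 1000 = 0.025, 23 mm / 1000 = 0.023.

arm_command([
  [[0, 0, 0.008, 0, 0, 0, 1], [0, 0, 0.013, 0, 0, 0, 1], [0, 0, 0.017, 0, 0, 0, 1], [0, 0, 0.021, 0, 0, 0, 1], [0, 0, 0.023, 0, 0, 0, 1], [0, 0, 0.025, 0, 0, 0, 1], [0, 0, 0.025, 0, 0, 0, 1], [0, 0, 0.025, 0, 0, 0, 1]],
])

```text
time_s: 3.5
ee_pos: [0.5711, 0.0756, 0.0857]
eef_rot: [3.142, -0.0, 1.592]
force: [-1.7, 3.6, 3.7]
grip_width: 0.0008
grip_force: 2.4
```

```bash
python3 - <<'E'
from h import *
f=[];p=[]
for k in range(16):
    o=ctrl.get_obs(); f.append(o['force']);p.append(o['ee_pos']); r=snap('scene','press.png' if k==15 else None)
f=np.array(f);print(o['time_s'],np.array(p).mean(0),f.mean(0),f[:,2].round(2))
im=cv2.imread('pics/press.png')[150:220,215:285]; cv2.imwrite('pics/press_c.png',cv2.resize(im,None,fx=8,fy=8,interpolation=2))
E
```

```text
4.25 [0.57116733 0.07553    0.08561665] [-1.96766021  3.37843688  4.73105964] [3.73 4.77 4.73 5.03 5.21 5.27 5.03 4.74 4.54 5.05 4.38 4.59 5.22 3.52
 5.   4.87]
```

View pics/press_c.png

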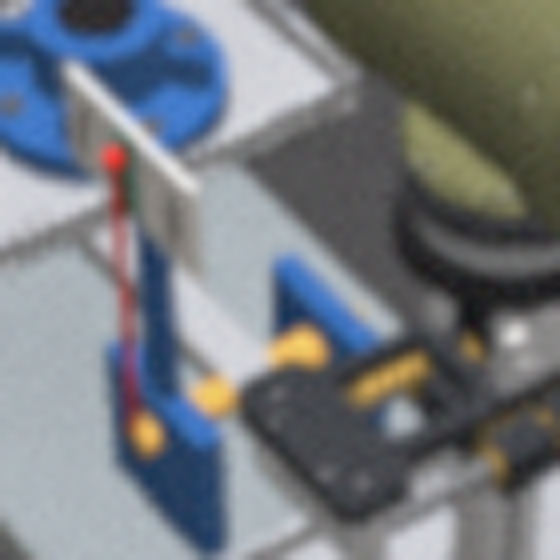

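In the tool's units: 4 mm / 1000 = 0.004.

arm_command([
  [[0, 0, 0.004, 0, 0, 0, 1], [0, 0, 0.004, 0, 0, 0, 1], [0, 0, 0.004, 0, 0, 0, 1]],
])

```text
time_s: 4.6
ee_pos: [0.5712, 0.0754, 0.0817]
eef_rot: [3.141, 0.0, 1.592]
force: [-1.4, 2.8, 6.0]
grip_width: 0.0005
grip_force: 2.9
```

```bash
cat > s.py <<'E'
from h import *
f=[];p=[]
for k in range(14):
    o=ctrl.get_obs(); f.append(o['force']);p.append(o['ee_pos']); snap('top')
f=np.array(f);print(o['time_s'],np.array(p).mean(0).round(4),f.mean(0).round(2),f.std(0).round(2))
E
python3 s.py
```

```text
5.25 [0.5712 0.0754 0.0817] [-1.64  2.44  5.84] [0.54 0.43 0.44]
```

In the tool's units: -24 mm / 1000 = -0.024, -10 mm / 1000 = -0.01.

arm_command([
  [[0, 0, -0.01, 0, 0, 0, 1], [0, 0, -0.024, 0, 0, 0, 1], [0, 0, -0.024, 0, 0, 0, 1], [0, 0, -0.024, 0, 0, 0, 1]],
])

```text
time_s: 5.7
ee_pos: [0.5713, 0.0754, 0.106]
eef_rot: [3.141, 0.0, 1.592]
force: [0.0, 0.2, -0.5]
grip_width: 0.0003
grip_force: 0.0
```

```bash
python3 s.py
```

```text
6.35 [0.571  0.0755 0.1053] [ 0.19  0.08 -0.32] [0.46 0.43 0.55]
```

In the tool's units: 20 mm / 1000 = 0.02, 19 mm / 1000 = 0.019.

arm_command([
  [[0, 0, 0.01, 0, 0, 0, 1], [0, 0, 0.017, 0, 0, 0, 1], [0, 0, 0.019, 0, 0, 0, 1], [0, 0, 0.02, 0, 0, 0, 1], [0, 0, 0.02, 0, 0, 0, 1]],
])

```text
time_s: 6.9
ee_pos: [0.5712, 0.0756, 0.0856]
eef_rot: [3.142, -0.0, 1.592]
force: [-0.4, 1.2, 5.6]
grip_width: 0.0004
grip_force: 2.4
```

```bash
python3 s.py
```

```text
7.55 [0.5712 0.0756 0.0857] [0.14 1.76 4.87] [0.59 0.56 0.44]
```

In the tool's units: 185 mm / 1000 = 0.185, 165 mm / 1000 = 0.165.

arm_command([
  [[0, 0, -0.045, 0, 0, 0, 1], [0.01, 0.005, -0.085, 0, 0, 0, 0.6], [0.045, 0.02, -0.085, 0, 0, 0, 0.15], [0.085, 0.038, -0.085, 0, 0, 0, 0.15], [0.125, 0.055, -0.085, 0, 0, 0, 0.15], [0.165, 0.071, -0.085, 0, 0, 0, 0.15], [0.185, 0.079, -0.085, 0, 0, 0, 0.15], [0.185, 0.079, -0.08, 0, 0, 0, 0.15], [0.185, 0.079, -0.05, 0, 0, 0, 0.15], [0.185, 0.079, -0.022, 0, 0, 0, 0.15], [0.185, 0.079, -0.017, 0, 0, 0, 0.15], [0.185, 0.079, -0.017, 0, 0, 0, 0.15]],
])

```text
time_s: 8.8
ee_pos: [0.6459, 0.2612, 0.102]
eef_rot: [-3.14, 0.001, 1.591]
force: [-0.0, -0.4, 0.3]
grip_width: 0.0398
grip_force: 0.0
```

```bash
python3 - <<'E'
from h import *
im,d=snap('top'); im2,_=snap('scene')
c=cv2.resize(im[140:240,165:265],None,fx=4,fy=4); c2=cv2.resize(im2[200:300,220:320],None,fx=4,fy=4)
cv2.imwrite('pics/y0.png',np.hstack([c,c2])); print(ctrl.get_obs()['ee_pos'],ctrl.get_obs()['grip_width'])
E
```

```text
[0.64675012 0.26178839 0.10404672] 0.039601089866669575
```

View pics/y0.png

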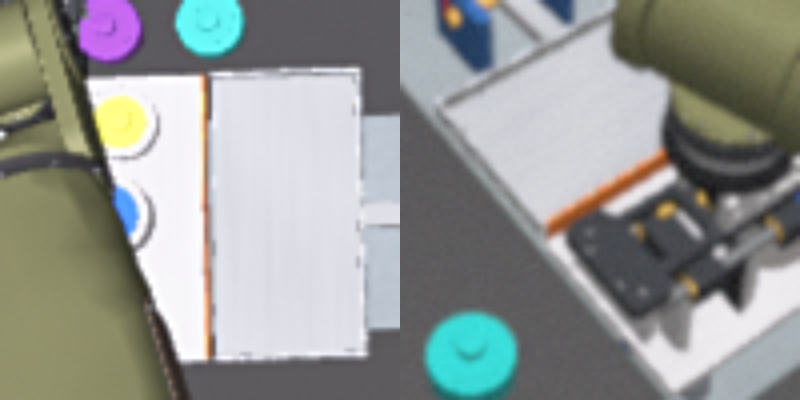

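The top crop shows the yellow weight undisturbed at (122,120), with the hand lowered behind it and clear of it. I'll push it now.

In the tool's units: -160 mm / 1000 = -0.16, -120 mm / 1000 = -0.12.

arm_command([
  [[-0.012, 0, 0, 0, 0, 0, 0.15], [-0.024, 0, 0, 0, 0, 0, 0.15], [-0.04, 0, 0, 0, 0, 0, 0.15], [-0.056, 0, 0, 0, 0, 0, 0.15], [-0.072, 0, 0, 0, 0, 0, 0.15], [-0.088, 0, 0, 0, 0, 0, 0.15], [-0.104, 0, 0, 0, 0, 0, 0.15], [-0.12, 0, 0, 0, 0, 0, 0.15], [-0.134, 0, 0, 0, 0, 0, 0.15], [-0.146, 0, 0, 0, 0, 0, 0.15], [-0.154, 0, 0, 0, 0, 0, 0.15], [-0.16, 0, 0, 0, 0, 0, 0.15]],
])

```text
time_s: 10.1
ee_pos: [0.6496, 0.1015, 0.1025]
eef_rot: [-3.142, 0.0, 1.592]
force: [0.5, 1.3, -0.3]
grip_width: 0.0399
grip_force: 0.5
```

```bash
python3 - <<'E'
from h import *
im,d=snap('top'); im2,_=snap('scene'); o=ctrl.get_obs()
c=cv2.resize(im[140:240,165:265],None,fx=4,fy=4); c2=cv2.resize(im2[200:300,220:320],None,fx=4,fy=4)
cv2.imwrite('pics/y1.png',np.hstack([c,c2])); print(o['ee_pos'],o['force'],o['eef_rot'])
E
```

```text
[0.64963455 0.10153044 0.10250229] [0.70227765 0.05061364 1.65310173] [-3.14153571e+00  1.49991742e-04  1.59130438e+00]
```

View pics/y1.png

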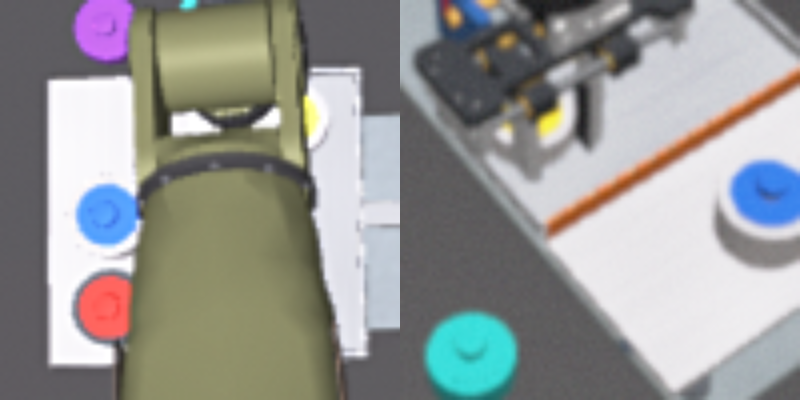

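Yellow is on the pan, at (310,120) in the top crop, and the flap has closed behind it. The blue 400 is next.

arm_command([
  [[0.001, 0, -0.02, 0, 0, 0, 0.15], [0.002, 0, -0.06, 0, 0, 0, 0.15], [0.02, -0.01, -0.075, 0, 0, 0, 0.15], [0.055, -0.027, -0.075, 0, 0, 0, 0.15], [0.095, -0.045, -0.075, 0, 0, 0, 0.15], [0.135, -0.063, -0.075, 0, 0, 0, 0.15], [0.165, -0.078, -0.075, 0, 0, 0, 0.15], [0.171, -0.081, -0.075, 0, 0, 0, 0.15], [0.171, -0.081, -0.045, 0, 0, 0, 0.15], [0.171, -0.081, -0.015, 0, 0, 0, 0.15], [0.171, -0.081, 0, 0, 0, 0, 0.15], [0.171, -0.081, 0, 0, 0, 0, 0.15]],
])

```text
time_s: 11.4
ee_pos: [0.5643, 0.2711, 0.1008]
eef_rot: [-3.139, 0.001, 1.592]
force: [0.5, -0.3, -0.2]
grip_width: 0.04
grip_force: 0.0
```

```bash
python3 - <<'E'
from h import *
im2,_=snap('scene'); o=ctrl.get_obs(); print(o['ee_pos'],o['force'],o['eef_rot'])
cv2.imwrite('pics/b0.png',cv2.resize(im2[180:300,210:370],None,fx=4,fy=4))
E
```

```text
[0.56501819 0.27130201 0.10254352] [ 0.68550386  0.17668921 -0.11855701] [-3.14093564e+00  2.71704325e-04  1.59161355e+00]
```

View pics/b0.png

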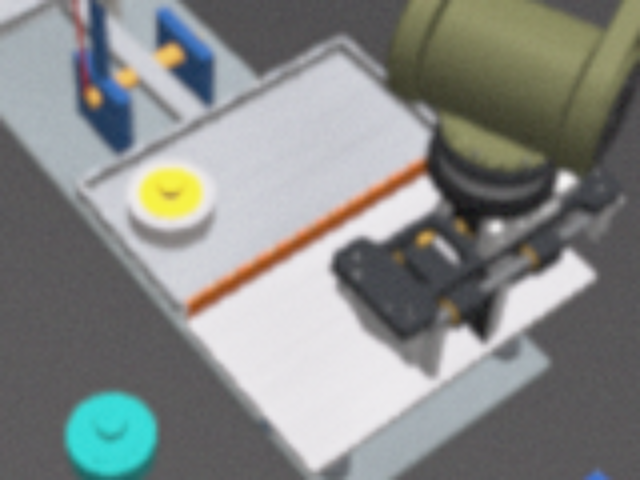

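Yellow stands on the pan at (170,200) in the crop with the flap shut, and the hand is behind blue. I'll push it.

In the tool's units: -150 mm / 1000 = -0.15, -141 mm / 1000 = -0.141.

arm_command([
  [[-0.01, 0, 0, 0, 0, 0, 0.15], [-0.022, 0, 0, 0, 0, 0, 0.15], [-0.037, 0, 0, 0, 0, 0, 0.15], [-0.052, 0, 0, 0, 0, 0, 0.15], [-0.067, 0, 0, 0, 0, 0, 0.15], [-0.082, 0, 0, 0, 0, 0, 0.15], [-0.095, 0, 0, 0, 0, 0, 0.15], [-0.107, 0, 0, 0, 0, 0, 0.15], [-0.119, 0, 0, 0, 0, 0, 0.15], [-0.131, 0, 0, 0, 0, 0, 0.15], [-0.141, 0, 0, 0, 0, 0, 0.15], [-0.15, 0, 0, 0, 0, 0, 0.15]],
])

```text
time_s: 12.65
ee_pos: [0.5681, 0.1205, 0.1023]
eef_rot: [-3.141, 0.0, 1.592]
force: [0.0, 1.5, -1.7]
grip_width: 0.04
grip_force: 1.0
```

In the tool's units: -18 mm / 1000 = -0.018, -16 mm / 1000 = -0.016.

arm_command([
  [[-0.006, 0, 0, 0, 0, 0, 0.15], [-0.012, 0, 0, 0, 0, 0, 0.15], [-0.018, 0, 0, 0, 0, 0, 0.15], [-0.018, 0, 0, 0, 0, 0, 0.15], [-0.016, 0, 0, 0, 0, 0, 0.15]],
])

```text
time_s: 13.15
ee_pos: [0.5686, 0.1053, 0.1026]
eef_rot: [3.141, 0.0, 1.591]
force: [-0.5, 0.4, -0.4]
grip_width: 0.0401
grip_force: 0.0
```

```bash
python3 - <<'E'
from h import *
im2,_=snap('scene'); o=ctrl.get_obs(); print(o['ee_pos'],o['force'],o['eef_rot'])
cv2.imwrite('pics/b1.png',cv2.resize(im2[140:290,200:370],None,fx=4,fy=4))
E
```

```text
[0.56855425 0.10580402 0.1026362 ] [-0.17361649  0.5407982   0.12265507] [3.14138120e+00 5.74270476e-05 1.59188527e+00]
```

View pics/b1.png

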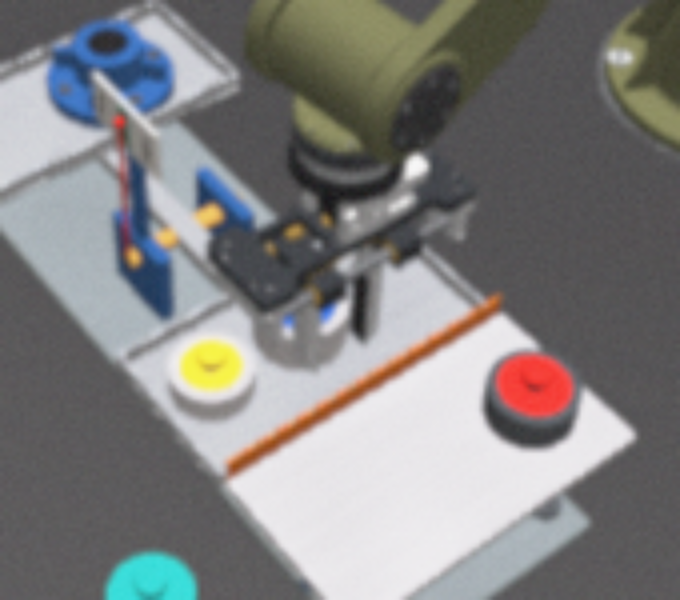

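Blue is on the pan with the flap shut, red is still on the deck, and the needle has moved. I'll lift clear and check.

In the tool's units: 225 mm / 1000 = 0.225, -150 mm / 1000 = -0.15.

arm_command([
  [[0.001, 0, -0.015, 0, 0, 0, 0.15], [0.001, 0, -0.05, 0, 0, 0, 0.15], [0.001, 0, -0.09, 0, 0, 0, 0.15], [0.02, -0.03, -0.115, 0, 0, 0, 0.15], [0.05, -0.06, -0.125, 0, 0, 0, 0.15], [0.09, -0.09, -0.13, 0, 0, 0, 0.15], [0.125, -0.12, -0.13, 0, 0, 0, 0.15], [0.16, -0.15, -0.13, 0, 0, 0, 0.15], [0.195, -0.17, -0.13, 0, 0, 0, 0.15], [0.225, -0.18, -0.13, 0, 0, 0, 0.15], [0.225, -0.18, -0.13, 0, 0, 0, 0.15]],
])

```text
time_s: 14.3
ee_pos: [0.3822, 0.3294, 0.2327]
eef_rot: [3.141, -0.001, 1.596]
force: [0.3, -1.1, 0.6]
grip_width: 0.0401
grip_force: 0.0
```

```bash
python3 - <<'E'
from h import *
im,d=snap('top'); im2,d2=snap('scene'); o=ctrl.get_obs(); print(o['time_s'],o['ee_pos'],o['force'])
np.savez('end.npz',im=im,d=d,im2=im2,d2=d2)
P=pts('top',d); P0=pts('top',np.load('top1.npz')['d'])
a=(slice(205,222),slice(228,248)); b=(slice(163,177),slice(315,340))
for n,Q in(('start',P0),('now',P)): print(n,'pan z',np.median(Q[a][...,2]),'cast pan z',np.median(Q[b][...,2]))
c=cv2.resize(im[140:240,165:350],None,fx=4,fy=4); c2=cv2.resize(im2[140:290,200:370],None,fx=2.67,fy=2.67)
h=np.zeros((600,800,3),np.uint8); h[:200,:370]=cv2.resize(c,(370,200)); h[200:600,:453]=c2[:400,:453]
nd=cv2.resize(im2[155:195,222:252],(330,440),interpolation=2); h[:440,465:795]=nd
cv2.imwrite('pics/end.png',h)
E
```

```text
14.4 [0.38350094 0.32692677 0.23246535] [-0.31810507 -0.05436817 -0.85878081]
start pan z 0.09631604377580438 cast pan z 0.07377750536598027
now pan z 0.08115390246408782 cast pan z 0.08869980480763384
```

View pics/end.png

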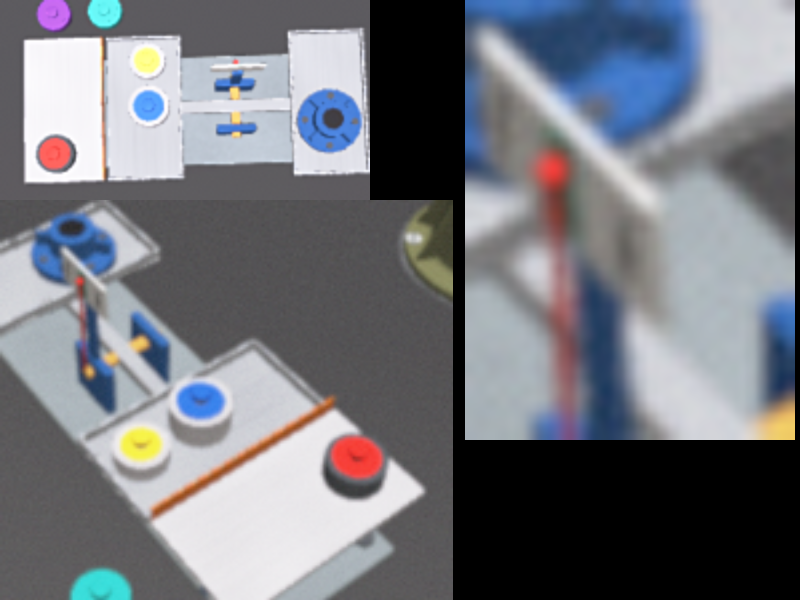

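```bash
python3 - <<'E'
from h import *
a=(slice(205,222),slice(228,248)); b=(slice(163,177),slice(315,340)); r=[]
for k in range(16):
    im,d=snap('top'); Q=pts('top',d); r.append((np.median(Q[a][...,2]),np.median(Q[b][...,2])))
    if k==0: im0=im
r=np.array(r)*1000; print(r[::5].round(2),r.mean(0), np.arcsin((r[:,0]-r[:,1]).mean()/320)) 
def tip(im):
    h=cv2.cvtColor(im,cv2.COLOR_BGR2HSV); m=((h[...,0]<8)|(h[...,0]>172))&(h[...,1]>110); k=np.zeros_like(m);k[160:180,270:300]=1
    v,u=np.nonzero(m&k); 
    i=np.argmin; return len(u),u.mean(),v.mean(),ray('top',u.mean(),v.mean(),.225).round(4)
print(tip(np.load('top1.npz')['im']),tip(im)); print(ctrl.get_obs()['time_s'])
E
```

```text
[[80.96 88.35]
 [81.21 88.6 ]
 [81.12 88.74]
 [81.08 88.37]] [81.19842065 88.57141152] -0.023042635546375555
(4, np.float64(286.5), np.float64(170.5), array([ 0.6264, -0.0917,  0.225 ])) (4, np.float64(282.5), np.float64(170.5), array([ 0.6265, -0.0791,  0.225 ]))
15.2
```

The beam has settled about 0.023 rad from level, inside the 0.028 rad band. All the end conditions hold and the arm is clear.

```bash
python3 -c "
from station import ctrl
print(ctrl.hand_in())"
```

```text
the job is handed in; nothing more can be done
None
```

I handed the job in at about 15 s: the 200 g and 400 g weights are on the pan, the flap is shut, the 800 g is still on the deck and the casting is untouched; by depth readings the beam rests about 0.023 rad past level on the weight side, inside the 0.028 rad band but near its edge, which puts the casting nearer 490–500 g than the roughly 540 g the press suggested.

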